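# Find the tin of steel press dies by its weight

### The job

Three identical closed aluminium tins hold the dies for the crystal press, and only the heaviest one, with the steel dies, is wanted now: lift the tins to feel which it is, and set the two lighter ones down gently, upright, in the main bay of the wooden valet tray. Finish while still holding the heaviest tin up in the gripper, upright and still, over the middle of the round steel dish with at least a hand's breadth (10 cm) of air under it; don't let it go. Leave the dish and everything else on the desk where it is.

Things in the scene. Friction and masses are not known exactly. Their poses are not given: they have to be found in the camera images.
- tin_a_center (a point): one of three look-alike closed round tins, bare aluminium, screw lid, 58 mm across, 45 mm high, stiff sides. This point is its centre, half-way up; z up. With contents one tin weighs 0.37-0.50 kg (steel), one 0.15-0.22 kg (aluminium), one 0.09-0.13 kg (nylon); which is which changes each time, whatever the name or place. The dies inside have 2 mm of play.
- tin_b_center (a point): one of three look-alike closed round tins, bare aluminium, screw lid, 58 mm across, 45 mm high, stiff sides. This point is its centre, half-way up; z up. With contents one tin weighs 0.37-0.50 kg (steel), one 0.15-0.22 kg (aluminium), one 0.09-0.13 kg (nylon); which is which changes each time, whatever the name or place. The dies inside have 2 mm of play.
- tin_c_center (a point): one of three look-alike closed round tins, bare aluminium, screw lid, 58 mm across, 45 mm high, stiff sides. This point is its centre, half-way up; z up. With contents one tin weighs 0.37-0.50 kg (steel), one 0.15-0.22 kg (aluminium), one 0.09-0.13 kg (nylon); which is which changes each time, whatever the name or place. The dies inside have 2 mm of play.
- tray_bay (a point): centre of the floor of the main bay of the wooden valet tray (fixed; 220 x 250 mm, 32 mm high). The dark-lined floor is 8 mm above the desk; the bay is 152 mm along this point's x and 234 mm along its y, with walls 24 mm high over its floor (22 mm at +x, where a divider parts off a narrow pen bay with a small tool). z up.
- dish: empty round dish of stainless steel, 120 mm across the rim, 24 mm high, loose, 0.18 kg; origin at the centre of its underside, on the desk
- blower: yellow plastic air blower standing upright, 60 mm across, 142 mm high, loose; origin at the centre of its underside. To be left alone
- loupe: black eye loupe standing on its wide end, 37 mm across, 30 mm high, loose; origin at the centre of its underside. To be left alone
- watch: wristwatch on a grey cushion, 85 x 60 mm, 44 mm high, loose; origin at the centre of its underside. To be left alone
There are look-alikes about, which are no part of the job. Leave any blue or purple look-alike of the part that bears tin_b_center alone.

How it is judged:
By the outcome, as a careful person would: the job done as asked, in the order asked, and still so for the second after the job is handed in, while the arm keeps its last pose, push and grip.
It also fails if it takes over 72 s, if anything falls off the work surface, if the arm or the gripper's body presses on something with over 40 N, if the wrist force passes 120 N, or if a joint passes its speed limit or range.

### The arm

A 6-joint arm with a two-finger parallel gripper is mounted at the origin on the work surface. World frame = base frame: x ahead of the robot, y to its left, z up, the work surface at z = 0. Lengths are in m, angles in rad, forces in N, time in s.
With the tool pointing down it reaches from about 0.25 to 0.725 m from the base axis. Payload 4 kg.
Tool frame: the origin (TCP) lies midway between the tips of the shut fingers; the grasp point (between the pads) lies 19 mm behind it (bot.grip_point_offset is the distance from the TCP to the grasp point, in m); z points along the fingers, y is the line along which they close (so a half turn about z gives the same grasp; the last joint's range is limited). The gripper opens to 85 mm and grips with 20 to 120 N. Pads are 22 mm wide; open, the fingers measure 114 mm over their backs; the gripper's body (76 mm by 85 mm) begins 54 mm behind the grasp point. The pads swing forward as they close: fully open they stand 13 mm farther back than shut.
Start: joints at [1.259, 0.241, 0.005, 1.335, 0, 1.571], TCP at [0.153, 0.476, 0.231] pointing down, gripper open.
Joint ranges: [-2.72, 2.72], [-1.05, 1.87], [-1.09, 1.28], [-1.99, 2.15], [-1.42, 1.44], [-3.14, 3.14]. Speed limits (rad/s): [2.79, 2.79, 3.14, 3.14, 3.14, 3.14].

### API

Orientations are given as a unit quaternion [x, y, z, w].
In Python, from workcell import bot gives the robot as it stands.
- The arm moves only by the tool step_arm, never from a script. Its argument "targets" is text: rows parted by semicolons, each of 7 numbers parted by spaces: the opening, from -1 (shut) to 1 (fully open), so that 0 is half open, then the shift along the world's x, y, z normalised to -1 to 1, where 1 is 0.5 m, then the turn, a rotation vector about the world's x, y, z normalised to -1 to 1, where 1 is pi/4 rad. In form: gripper x y z wx wy wz; .... A call has 1 to 10 rows; each row is the pose to reach, as a shift and turn from the pose commanded when the call began; what a row does not reach only later rows make up. A row lasts 1/12 s, in which the tool goes at most 41.7 mm and 7.16 degrees, less where a joint would pass 70% of its speed; a pose out of reach is approached as far as the arm can. A call with a number of a shift or a turn outside -1 to 1 is refused whole. A call with a gripper value outside its range is refused whole. The fingers move at their own pace and stop on an object; the grip force is fixed at half the most. Time passes only in rows, so rows that repeat a pose let the fingers close. It gives the time, the measured TCP pose, the force, the opening and the grip force at its end, in the units of the state.
- bot.get_obs(): the state, without advancing time (a new reading comes with each control period).
- bot.camera(name): name is "side" or "top"; returns the picture (480x640x3 uint8, red, green, blue); there is no depth.
- bot.camera_info(name): a dict with "vertical_fov" (degrees; the focal length in pixels is half the picture's height over the tangent of half this angle, whatever the lens; pixels are square), "cx", "cy" (the principal point, pixels), "D" ([k1, k2, p1, p2, k3] as OpenCV has them; the pictures are not rectified), "pose" (4x4, takes a point from camera to world coordinates). Camera axes: x right, y up, looking along -z (the intrinsics and any distortion apply to the point x, -y, -z); pixel columns grow to the right and rows downward; lengths in m; the calibration is good to about 2 mm. A picture is of the moment at which its call begins. camera_info takes no time and is no camera call.
- bot.job_done(): hands the job in; it is judged then, once.
The state is a dict: "clock": time; "joint_pos": joint angles; "joint_vel": joint speeds; "tau": joint torques, N m; "eef_pos": TCP position; "tool_rot": TCP orientation; "ft_force": force on the tool from outside, world axes, zero at the start; "ft_torque": the same for the moment, N m; "grip_width": finger opening in m; "grasp_force": force on a finger pad.
Only numpy, scipy, OpenCV 4.12 (cv2) and the standard library are available. Lean on these libraries where they do the work, as an engineer would, in place of code of your own. Each camera call takes 0.05 s, during which the arm holds its last target. There are 200 camera calls.

## Working session

There is one attempt and no reset: what is moved stays moved. The work goes in short steps, Python scripts to look and compute and a tool call to move; the robot and the scene stay as the last step left them, time stands still between calls to the robot, and variables do not carry over. Pictures are saved under pics/ and viewed, at most 10 in all, crops included, and the job is handed in when it is done.

Besides the shell and the picture viewer there is one more tool, called after ">>>" as name(argument=value, ...) on one line, values as JSON. step_arm: Moves the arm, as the interface text tells. Scaled input: -1 to 1 covers 0.5 m each way for a shift and pi/4 rad each way for a turn. Its arguments: {"type":"object","properties":{"targets":{"type":"string"}},"required":["targets"]}

```bash
mkdir -p pics; cat > h.py <<'E'
import numpy as np, cv2
from workcell import bot
def K(n):
    i=bot.camera_info(n); f=240/np.tan(np.radians(i["vertical_fov"])/2)
    return np.array([[f,0,i["cx"]],[0,f,i["cy"]],[0,0,1.]]),np.array(i["D"],float),np.array(i["pose"])
def ray(n,u,v):
    k,D,P=K(n); p=cv2.undistortPoints(np.array([[[u,v]]],float),k,D)[0,0]
    return P[:3,3],P[:3,:3]@np.array([p[0],-p[1],-1])
def onz(n,u,v,z):
    o,d=ray(n,u,v); return o+d*(z-o[2])/d[2]
def proj(n,X):
    k,D,P=K(n); c=np.linalg.inv(P)@np.append(X,1); c=c[:3]*[1,-1,-1]
    return cv2.projectPoints(c.reshape(1,1,3),np.zeros(3),np.zeros(3),k,D)[0].ravel()
def snap(n,f):
    im=bot.camera(n); cv2.imwrite("pics/"+f,im[:,:,::-1]); return im
E
python3 - <<'E'
from h import *
for n in("top","side"):
    snap(n,n+"0.png"); k,D,P=K(n); print(n,k[0,0],k[:2,2],D,P.round(3).tolist())
print(bot.get_obs())
E
```

```text
top 470.0248703523694 [311.53565421 243.61695933] [-0.05935366  0.          0.          0.          0.        ] [[0.001, 0.997, -0.072, 0.503], [-1.0, 0.001, 0.0, 0.067], [0.0, 0.072, 0.997, 0.976], [0.0, 0.0, 0.0, 1.0]]
side 455.01483517426254 [311.21879391 238.89517741] [-0.02357706  0.          0.          0.          0.        ] [[-0.981, 0.151, -0.122, 0.461], [-0.194, -0.757, 0.623, 0.676], [0.002, 0.635, 0.772, 0.853], [0.0, 0.0, 0.0, 1.0]]
{'clock': 0.1, 'joint_pos': array([1.25894866e+00, 2.41333610e-01, 3.85441746e-03, 1.33520135e+00,
       2.93452630e-05, 1.57081280e+00]), 'joint_vel': array([-0.00039953, -0.00047016,  0.00257834, -0.00011856, -0.00102542,
        0.00020344]), 'tau': array([-1.36803137e-03, -3.73137939e+01,  2.53010577e+01,  1.08832918e-02,
       -1.00620246e-04, -7.12976004e-06]), 'eef_pos': array([0.15322596, 0.47534584, 0.23050226]), 'tool_rot': array([ 1.55300874e-01,  9.87866768e-01, -9.28400022e-04, -1.60789312e-04]), 'ft_force': array([ 0.54669768, -0.46472494,  0.16073075]), 'ft_torque': array([-0.01581151,  0.09693145, -0.03079198]), 'grasp_force': 0.0, 'grip_width': 0.08547912642421768}
```

View pics/top0.png

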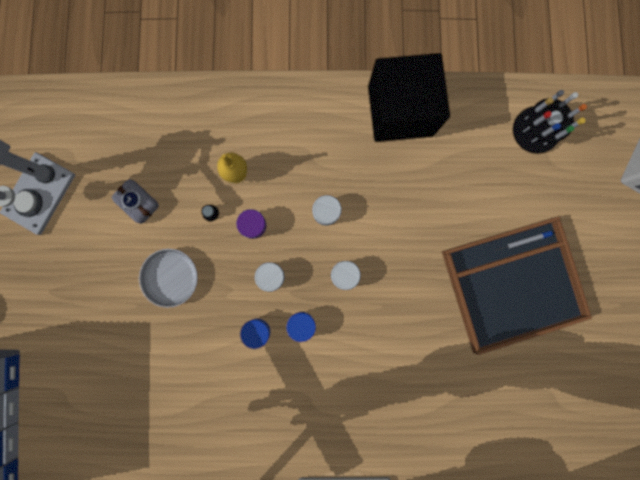

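View pics/side0.png

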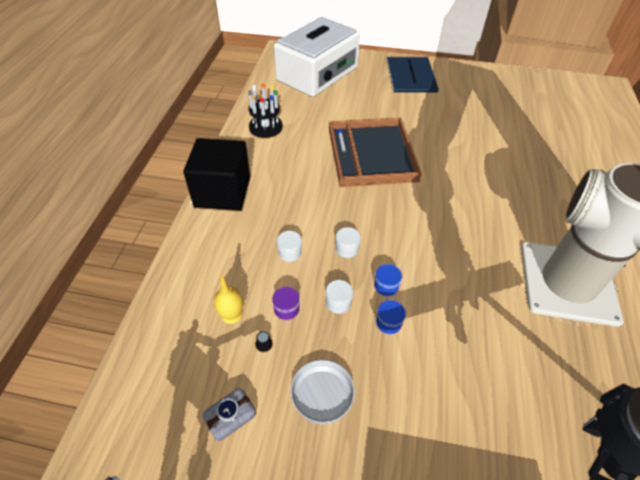

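Top view: the candidates are bare silver tins at (326,210), (269,277) and (345,275). The look-alikes are purple (251,223) and blue (255,333) and (301,326). The dish is at (168,278), the tray bay near (520,298), the blower at (232,167), the loupe at (210,212) and the watch at (135,200). The side view agrees: silver tins at (289,246), (347,242) and (339,296), dish at (323,391). I choose the three silver ones.

```bash
cat > m.py <<'E'
from h import *
def tins(im,boxes):
    hsv=cv2.cvtColor(im,cv2.COLOR_RGB2HSV); m=((hsv[...,1]<50)&(hsv[...,2]>110)).astype(np.uint8)
    out=[]
    for (u,v) in boxes:
        n,l,s,c=cv2.connectedComponentsWithStats(m)
        j=[i for i in range(1,n) if abs(c[i][0]-u)<15 and abs(c[i][1]-v)<15 and s[i,4]>80]
        for i in j:
            cn=max(cv2.findContours((l==i).astype(np.uint8),cv2.RETR_EXTERNAL,cv2.CHAIN_APPROX_NONE)[0],key=len)
            out.append((c[i],s[i],cv2.fitEllipse(cn)))
    return out
E
python3 - <<'E'
from m import *
im=cv2.imread("pics/top0.png")[:,:,::-1].copy(); sd=cv2.imread("pics/side0.png")[:,:,::-1].copy()
for c,s,e in tins(im,[(326,210),(269,277),(345,275),(168,278)]):
    p=onz("top",*e[0],.045); print("top",c.round(1),s,np.round(e[0]+e[1],1),p.round(4),"diam",np.round(np.array(e[1])*(.976-.045)/470*1000,1), "side proj",proj("side",p).round(1))
for c,s,e in tins(sd,[(289,246),(347,242),(339,296),(323,391)]): print("side",c.round(1),s,np.round(e[0]+e[1],1))
# dish
print("dish", onz("top",168.5,278,.024))
for u,v,z in[(232,167,.1),(210,212,.03),(251,223,.045),(255,333,.045),(301,326,.045)]: print(u,v,onz("top",u,v,z).round(3))
# tray outer corner by wood? use dark floor
hsv=cv2.cvtColor(im,cv2.COLOR_RGB2HSV); roi=np.zeros(im.shape[:2],np.uint8); roi[210:360,435:600]=1
m=((hsv[...,2]<75)&(hsv[...,1]<140)).astype(np.uint8)*roi
n,l,s,c=cv2.connectedComponentsWithStats(cv2.morphologyEx(m,cv2.MORPH_OPEN,np.ones((3,3))))
for i in range(1,n):
    if s[i,4]>300:
        cn=max(cv2.findContours((l==i).astype(np.uint8),cv2.RETR_EXTERNAL,cv2.CHAIN_APPROX_NONE)[0],key=len)
        b=cv2.boxPoints(cv2.minAreaRect(cn)); w=np.array([onz("top",*q,.008) for q in b]); print(s[i],b.round(1).tolist(),w.round(3).tolist(),np.linalg.norm(w-np.roll(w,1,0),axis=1).round(3),w.mean(0).round(4))
a=cv2.resize(im[150:370,140:380],None,fx=2,fy=2); b=cv2.resize(im[190:370,430:610],None,fx=2,fy=2)
out=np.zeros((440,850,3),np.uint8)[:, :840]; out[:,:480]=a; out[:360,480:840]=b
cv2.imwrite("pics/crop1.png",cv2.resize(out,(798,418))[:,:,::-1])
E
```

```text
top [326.1 209.5] [312 195  30  30 699] [326.2 209.5  28.3  29.6] [0.6386 0.0371 0.045 ] diam [56.1 58.6] side proj [288.8 240.2]
top [268.5 276.6] [254 262  30  30 686] [268.5 276.6  28.5  28.9] [0.5048 0.1513 0.045 ] diam [56.5 57.2] side proj [338.6 291. ]
top [345.1 275. ] [330 261  31  29 691] [345.1 275.   28.6  29. ] [ 5.08e-01 -2.00e-04  4.50e-02] diam [56.7 57.4] side proj [347.5 236.5]
top [174.5 276.4] [ 139  249   59   59 1856] [167.7 277.6  57.3  58.5] [0.5023 0.3519 0.045 ] diam [113.5 115.8] side proj [322.7 381.9]
side [289.  245.3] [277 230  25  32 659] [289.  245.3  24.9  31.7]
side [347.3 241.7] [335 227  26  31 655] [347.3 241.7  25.   31.4]
side [338.4 295.9] [325 279  28  35 779] [338.5 295.9  27.3  34.4]
side [322.1 391.2] [ 291  360   64   64 3228] [322.2 391.2  62.8  63.9]
dish [0.50149803 0.35674624 0.024     ]
232 167 [0.712 0.217 0.1  ]
210 212 [0.636 0.273 0.03 ]
251 223 [0.611 0.187 0.045]
255 333 [0.394 0.177 0.045]
301 326 [0.408 0.087 0.045]
[ 451  223  107   50 1953] [[449.79998779296875, 252.6999969482422], [551.5, 221.5], [557.7999877929688, 242.0], [456.1000061035156, 273.20001220703125]] [[0.554, -0.22, 0.008], [0.62, -0.439, 0.008], [0.577, -0.451, 0.008], [0.512, -0.233, 0.008]] [0.044 0.228 0.045 0.228] [ 0.5656 -0.3358  0.008 ]
[ 459  248  122  103 7922] [[456.79998779296875, 277.70001220703125], [559.4000244140625, 246.10000610351562], [581.9000244140625, 319.20001220703125], [479.20001220703125, 350.79998779296875]] [[0.502, -0.234, 0.008], [0.568, -0.454, 0.008], [0.415, -0.498, 0.008], [0.352, -0.278, 0.008]] [0.156 0.23  0.159 0.229] [ 0.4595 -0.3661  0.008 ]
```

View pics/crop1.png

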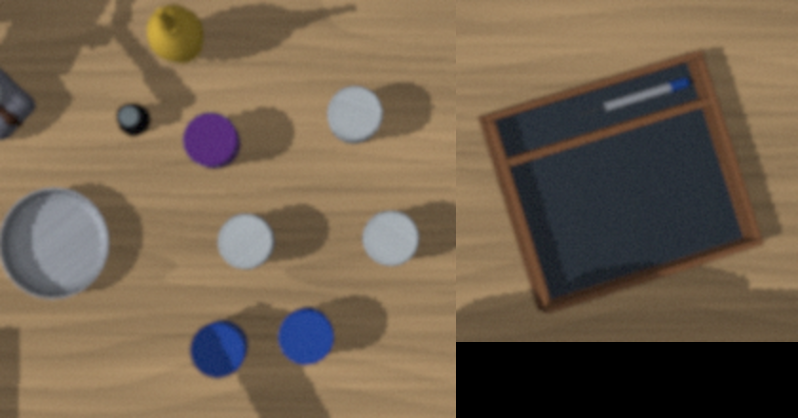

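The crop confirms three bare silver tins, at about (0.640,0.037), (0.505,0.151) and (0.508,0.000), each 57–58 mm across. The bay centre is (0.460,-0.366) with its y axis at about 106°, and the dish is at (0.5015,0.354). I'll go to the tin at (0.508,0) with the fingers closing along the bay's y.

>>> step_arm(targets="1 0.71 -0.95 0 0 0 0.766; 1 0.71 -0.95 0 0 0 0.766; 1 0.71 -0.95 0 0 0 0.766; 1 0.71 -0.95 0 0 0 0.766; 1 0.71 -0.95 0 0 0 0.766; 1 0.71 -0.95 0 0 0 0.766; 1 0.71 -0.95 0 0 0 0.766; 1 0.71 -0.95 0 0 0 0.766; 1 0.71 -0.95 0 0 0 0.766; 1 0.71 -0.95 0 0 0 0.766")

```text
clock: 0.93
eef_pos: [0.3892, 0.1599, 0.2312]
tool_rot: [-0.144, 0.99, 0.0, -0.0]
ft_force: [0.8, -0.2, 0.4]
grip_width: 0.0853
grasp_force: 0.0
```

>>> step_arm(targets="1 0.21 -0.282 0 0 0 0; 1 0.21 -0.282 0 0 0 0; 1 0.21 -0.282 0 0 0 0; 1 0.21 -0.282 0 0 0 0; 1 0.21 -0.282 0 0 0 0; 1 0.21 -0.282 -0.25 0 0 0; 1 0.21 -0.282 -0.25 0 0 0; 1 0.21 -0.282 -0.25 0 0 0; 1 0.21 -0.282 -0.25 0 0 0; 1 0.21 -0.282 -0.25 0 0 0")

```text
clock: 1.77
eef_pos: [0.4909, 0.021, 0.1046]
tool_rot: [-0.145, 0.989, 0.0, -0.004]
ft_force: [1.1, -0.4, 1.2]
grip_width: 0.0855
grasp_force: 0.0
```

```bash
python3 - <<'E'
from h import *
o=bot.get_obs(); print(o["eef_pos"],o["ft_force"],o["joint_pos"].round(2),bot.grip_point_offset)
snap("side","s1.png")
E
```

```text
[0.49094535 0.02102557 0.10458146] [ 1.08983457 -0.35896481  1.23130446] [ 0.04  0.32 -0.23  1.02  0.   -0.25] 0.0187
```

View pics/s1.png

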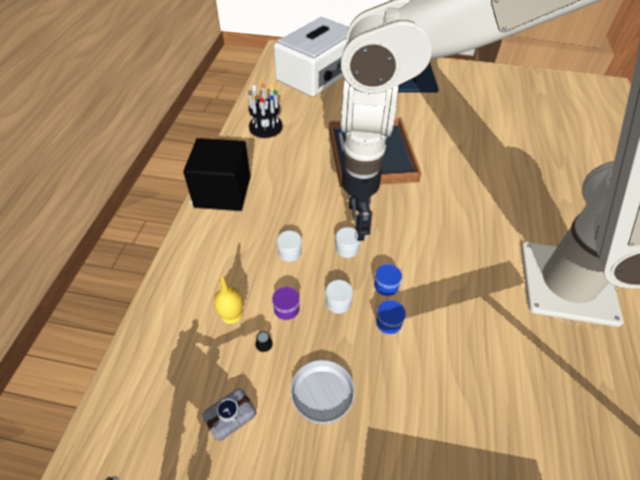

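The side view shows the gripper above and just short of the tin at (347,242), which agrees with the measured TCP. I'll correct sideways before descending.

>>> step_arm(targets="1 0.034 -0.042 0 0 0 0; 1 0.034 -0.042 0 0 0 0; 1 0.034 -0.042 0 0 0 0; 1 0.034 -0.042 0 0 0 0; 1 0.034 -0.042 0 0 0 0")

```text
clock: 2.23
eef_pos: [0.5114, 0.0003, 0.1081]
tool_rot: [-0.145, 0.989, -0.0, 0.001]
ft_force: [0.4, 0.9, -0.1]
grip_width: 0.0855
grasp_force: 0.0
```

```bash
python3 - <<'E'
from h import *
F=[]
for i in range(4):
    bot.camera("top"); F.append(bot.get_obs()["ft_force"])
o=bot.get_obs(); print(o["clock"],o["eef_pos"],np.mean(F,0),np.std(F,0))
E
```

```text
2.4333 [5.10562155e-01 2.05249977e-04 1.06770206e-01] [-0.16652152 -0.04391688  0.00384645] [0.39281116 0.70500801 0.34730993]
```

>>> step_arm(targets="1 -0.005 0 -0.05 0 0 0; 1 -0.005 0 -0.11 0 0 0; 1 -0.005 0 -0.16 0 0 0; 1 -0.005 0 -0.19 0 0 0; 1 -0.005 0 -0.2 0 0 0; 1 -0.005 0 -0.2 0 0 0; 1 -0.005 0 -0.2 0 0 0; -1 -0.005 0 -0.2 0 0 0; -1 -0.005 0 -0.2 0 0 0; -1 -0.005 0 -0.2 0 0 0")

```text
clock: 3.27
eef_pos: [0.5097, -0.0001, 0.0082]
tool_rot: [-0.144, 0.99, -0.0, 0.002]
ft_force: [-0.5, 0.0, 1.7]
grip_width: 0.0574
grasp_force: 63.4
```

>>> step_arm(targets="-1 0 0 0 0 0 0; -1 0 0 0 0 0 0; -1 0 0 0 0 0 0; -1 0 0 0 0 0 0; -1 0 0 0 0 0 0")

```text
clock: 3.68
eef_pos: [0.5097, -0.0001, 0.0082]
tool_rot: [-0.144, 0.99, -0.0, 0.002]
ft_force: [0.3, 0.1, 5.5]
grip_width: 0.0572
grasp_force: 63.9
```

>>> step_arm(targets="-1 0 0 0.02 0 0 0; -1 0 0 0.06 0 0 0; -1 0 0 0.12 0 0 0; -1 0 0 0.18 0 0 0; -1 0 0 0.2 0 0 0; -1 0 0 0.2 0 0 0; -1 0 0 0.2 0 0 0; -1 0 0 0.2 0 0 0; -1 0 0 0.2 0 0 0; -1 0 0 0.2 0 0 0")

```text
clock: 4.52
eef_pos: [0.5069, -0.0002, 0.1047]
tool_rot: [-0.144, 0.99, 0.0, -0.002]
ft_force: [0.6, 0.4, -1.3]
grip_width: 0.0568
grasp_force: 64.1
```

```bash
cat > w.py <<'E'
from h import *
F=[]
for i in range(6):
    bot.camera("top"); F.append(bot.get_obs()["ft_force"])
o=bot.get_obs(); print(o["clock"],o["eef_pos"],np.mean(F,0),np.std(F,0),o["grip_width"])
E
python3 w.py
```

```text
4.8167 [ 5.08013563e-01 -1.66207599e-04  1.05997471e-01] [-0.09535352  0.48459289 -1.26177219] [0.39562463 0.36606576 0.31726375] 0.05716057356456128
```

The tin weighs about 1.3 N (0.13 kg), so it is a light one. It goes to the far slot of the bay, at (0.475,-0.419).

>>> step_arm(targets="-1 -0.005 -0.06 0 0 0 0; -1 -0.01 -0.14 0 0 0 0; -1 -0.02 -0.22 0 0 0 0; -1 -0.026 -0.3 0 0 0 0; -1 -0.032 -0.38 0 0 0 0; -1 -0.038 -0.46 0 0 0 0; -1 -0.045 -0.54 0 0 0 0; -1 -0.05 -0.62 0 0 0 0; -1 -0.055 -0.68 0 0 0 0; -1 -0.06 -0.72 0 0 0 0")

```text
clock: 5.65
eef_pos: [0.4776, -0.3638, 0.1062]
tool_rot: [-0.143, 0.99, -0.001, 0.0]
ft_force: [1.1, 0.5, -0.4]
grip_width: 0.0575
grasp_force: 64.6
```

>>> step_arm(targets="-1 0 0 0 0 0 0; -1 0 0 0 0 0 0; -1 0 0 0 0 0 0; -1 0 0 0 0 0 0")

```text
clock: 5.98
eef_pos: [0.4783, -0.3589, 0.1062]
tool_rot: [-0.145, 0.989, 0.0, -0.0]
ft_force: [0.6, 0.5, -0.5]
grip_width: 0.0569
grasp_force: 64.6
```

>>> step_arm(targets="-1 -0.003 -0.06 0 0 0 0; -1 -0.006 -0.12 0 0 0 0; -1 -0.006 -0.12 0 0 0 0; -1 -0.006 -0.12 -0.03 0 0 0; -1 -0.006 -0.12 -0.07 0 0 0; -1 -0.006 -0.12 -0.1 0 0 0; -1 -0.006 -0.12 -0.12 0 0 0; -1 -0.006 -0.12 -0.12 0 0 0; -1 -0.006 -0.12 -0.12 0 0 0; -1 -0.006 -0.12 -0.12 0 0 0")

```text
clock: 6.82
eef_pos: [0.4761, -0.4202, 0.0475]
tool_rot: [-0.145, 0.989, -0.001, 0.001]
ft_force: [-0.4, -0.3, -0.8]
grip_width: 0.0571
grasp_force: 65.4
```

```bash
python3 - <<'E'
from h import *
im=snap("top","t2.png"); sd=snap("side","s2.png")
out=np.zeros((400,720,3),np.uint8); out[:360,:360]=cv2.resize(im[190:370,430:610],None,fx=2,fy=2); out[:320,360:]=cv2.resize(sd[80:240,300:480],None,fx=2,fy=2)
cv2.imwrite("pics/c2.png",out[:,:,::-1]); print(bot.get_obs()["eef_pos"])
E
```

```text
[ 0.47616291 -0.42061585  0.04789934]
```

View pics/c2.png

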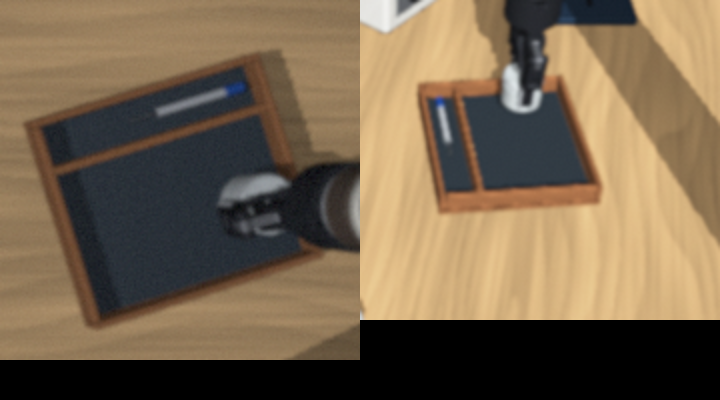

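Both views in the crop show the tin over the far half of the main bay: about (555,292) in the top picture, inside the walls in the side one. I'll lower it slowly and open partly.

>>> step_arm(targets="-1 0 0.01 -0.02 0 0 0; -1 0 0.01 -0.035 0 0 0; -1 0 0.01 -0.045 0 0 0; -1 0 0.01 -0.053 0 0 0; -1 0 0.01 -0.058 0 0 0; -1 0 0.01 -0.061 0 0 0; -1 0 0.01 -0.061 0 0 0; -1 0 0.01 -0.061 0 0 0; -1 0 0.01 -0.061 0 0 0")

```text
clock: 7.67
eef_pos: [0.4752, -0.4154, 0.0163]
tool_rot: [-0.144, 0.99, -0.0, 0.0]
ft_force: [-2.1, -0.0, 2.2]
grip_width: 0.0573
grasp_force: 65.6
```

Contact is light at 2 N. Release and rise.

>>> step_arm(targets="0.6 0 0 0 0 0 0; 0.6 0 0 0 0 0 0; 0.6 0 0 0 0 0 0; 0.6 0 0 0 0 0 0; 0.6 0 0 0.03 0 0 0; 0.6 0 0 0.08 0 0 0; 0.6 0 0 0.14 0 0 0; 0.6 0 0 0.2 0 0 0; 0.6 0 0 0.22 0 0 0; 0.6 0 0 0.22 0 0 0")

```text
clock: 8.5
eef_pos: [0.4772, -0.4169, 0.1299]
tool_rot: [-0.144, 0.99, -0.003, 0.003]
ft_force: [1.7, -0.7, -0.4]
grip_width: 0.0687
grasp_force: 0.0
```

>>> step_arm(targets="1 0.02 0.06 0 0 0 0; 1 0.05 0.14 0 0 0 0; 1 0.075 0.21 0 0 0 0; 1 0.105 0.29 0 0 0 0; 1 0.13 0.36 0 0 0 0; 1 0.16 0.44 0 0 0 0; 1 0.185 0.51 0 0 0 0; 1 0.21 0.59 0 0 0 0; 1 0.24 0.67 0 0 0 0; 1 0.26 0.73 0 0 0 0")

```text
clock: 9.33
eef_pos: [0.6048, -0.047, 0.1236]
tool_rot: [-0.145, 0.989, 0.001, -0.001]
ft_force: [0.0, -0.4, -0.1]
grip_width: 0.0854
grasp_force: 0.0
```

>>> step_arm(targets="1 0.03 0.09 0 0 0 0; 1 0.05 0.15 0 0 0 0; 1 0.05 0.15 0 0 0 0; 1 0.05 0.15 0 0 0 0; 1 0.05 0.15 0 0 0 0")

```text
clock: 9.75
eef_pos: [0.629, 0.0249, 0.1239]
tool_rot: [-0.145, 0.989, -0.0, -0.002]
ft_force: [-0.8, 0.3, 0.2]
grip_width: 0.0853
grasp_force: 0.0
```

```bash
cp w.py w2.py; python3 w2.py; python3 - <<'E'
from m import *
im=snap("top","t3.png"); sd=snap("side","s3.png")
for c,s,e in tins(im,[(552,290),(326,210),(269,277)]): print(c.round(1),s,np.round(e[1],1),onz("top",*e[0],.053 if e[0][0]>500 else .045).round(4))
out=np.zeros((400,720,3),np.uint8); out[:360,:360]=cv2.resize(im[190:370,430:610],None,fx=2,fy=2); out[:400,360:]=cv2.resize(sd[80:280,260:440],None,fx=2,fy=2)
cv2.imwrite("pics/c3.png",out[:,:,::-1])
E
```

```text
10.05 [0.6299852  0.02349029 0.12589239] [-0.29746892 -0.1774471  -0.12095219] [0.51703119 0.81113607 0.14146013] 0.08535919943556318
[550. 292.] [531 278  37  29 806] [26.9 36.4] [ 0.4737 -0.4077  0.053 ]
[268.4 276.6] [254 262  30  30 679] [28.2 28.9] [0.5048 0.1516 0.045 ]
```

View pics/c3.png

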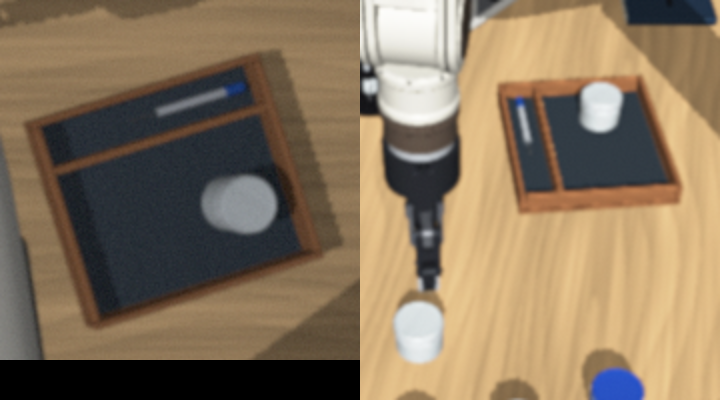

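The first tin stands upright in the bay (top crop (245,204), side crop (601,107)), clear of the walls. Now tin two.

>>> step_arm(targets="1 0.018 0.027 0 0 0 0; 1 0.018 0.027 0 0 0 0; 1 0.018 0.027 -0.04 0 0 0; 1 0.018 0.027 -0.1 0 0 0; 1 0.018 0.027 -0.16 0 0 0; 1 0.018 0.027 -0.21 0 0 0; 1 0.018 0.027 -0.23 0 0 0; 1 0.018 0.027 -0.236 0 0 0; 1 0.018 0.027 -0.236 0 0 0; 1 0.018 0.027 -0.236 0 0 0")

```text
clock: 10.98
eef_pos: [0.6405, 0.0383, 0.0095]
tool_rot: [-0.144, 0.99, -0.0, 0.001]
ft_force: [0.3, 0.4, 0.5]
grip_width: 0.0853
grasp_force: 0.0
```

>>> step_arm(targets="-1 0 0 0 0 0 0; -1 0 0 0 0 0 0; -1 0 0 0 0 0 0; -1 0 0 0 0 0 0; -1 0 0 0 0 0 0; -1 0 0 0 0 0 0")

```text
clock: 11.48
eef_pos: [0.6409, 0.0384, 0.0102]
tool_rot: [-0.144, 0.99, -0.0, 0.002]
ft_force: [0.3, 0.1, 5.8]
grip_width: 0.0561
grasp_force: 64.9
```

>>> step_arm(targets="-1 0 0 0.02 0 0 0; -1 0 0 0.06 0 0 0; -1 0 0 0.12 0 0 0; -1 0 0 0.18 0 0 0; -1 0 0 0.2 0 0 0; -1 0 0 0.2 0 0 0; -1 0 0 0.2 0 0 0; -1 0 0 0.2 0 0 0; -1 0 0 0.2 0 0 0; -1 0 0 0.2 0 0 0")

```text
clock: 12.32
eef_pos: [0.6377, 0.0383, 0.1055]
tool_rot: [-0.144, 0.99, 0.0, -0.002]
ft_force: [0.5, -0.3, -0.8]
grip_width: 0.0569
grasp_force: 64.2
```

```bash
python3 w.py
```

```text
12.6167 [0.63903825 0.03833672 0.10750626] [ 0.47300204 -0.0385062  -1.83234463] [0.46843683 0.6896789  0.22612408] 0.05689623300208206
```

This one weighs about 1.8 N (0.18 kg), so it is the aluminium one. It goes to the near slot, at (0.444,-0.313).

>>> step_arm(targets="-1 -0.03 -0.05 0 0 0 0; -1 -0.065 -0.12 0 0 0 0; -1 -0.1 -0.18 0 0 0 0; -1 -0.14 -0.25 0 0 0 0; -1 -0.175 -0.315 0 0 0 0; -1 -0.21 -0.38 0 0 0 0; -1 -0.25 -0.45 0 0 0 0; -1 -0.285 -0.515 0 0 0 0; -1 -0.32 -0.58 0 0 0 0; -1 -0.35 -0.63 0 0 0 0")

```text
clock: 13.45
eef_pos: [0.4629, -0.2791, 0.1083]
tool_rot: [-0.144, 0.99, -0.001, 0.0]
ft_force: [-0.2, -0.7, -2.1]
grip_width: 0.0568
grasp_force: 65.0
```

>>> step_arm(targets="-1 0 0 0 0 0 0; -1 0 0 0 0 0 0; -1 0 0 0 0 0 0; -1 0 0 0 0 0 0")

```text
clock: 13.78
eef_pos: [0.4647, -0.2759, 0.108]
tool_rot: [-0.145, 0.989, 0.0, 0.0]
ft_force: [-0.6, -0.3, -1.8]
grip_width: 0.0568
grasp_force: 65.3
```

>>> step_arm(targets="-1 -0.02 -0.037 0 0 0 0; -1 -0.04 -0.074 0 0 0 0; -1 -0.04 -0.074 0 0 0 0; -1 -0.04 -0.074 -0.03 0 0 0; -1 -0.04 -0.074 -0.07 0 0 0; -1 -0.04 -0.074 -0.1 0 0 0; -1 -0.04 -0.074 -0.12 0 0 0; -1 -0.04 -0.074 -0.12 0 0 0; -1 -0.04 -0.074 -0.12 0 0 0; -1 -0.04 -0.074 -0.12 0 0 0")

```text
clock: 14.62
eef_pos: [0.4452, -0.3136, 0.0487]
tool_rot: [-0.145, 0.989, -0.001, 0.001]
ft_force: [0.4, -0.4, -1.6]
grip_width: 0.0565
grasp_force: 65.3
```

>>> step_arm(targets="-1 0 0 -0.02 0 0 0; -1 0 0 -0.035 0 0 0; -1 0 0 -0.045 0 0 0; -1 0 0 -0.053 0 0 0; -1 0 0 -0.058 0 0 0; -1 0 0 -0.06 0 0 0; -1 0 0 -0.06 0 0 0; -1 0 0 -0.06 0 0 0; -1 0 0 -0.06 0 0 0")

```text
clock: 15.37
eef_pos: [0.4437, -0.3134, 0.0182]
tool_rot: [-0.144, 0.99, 0.0, -0.0]
ft_force: [-4.3, 2.6, 4.6]
grip_width: 0.0571
grasp_force: 65.8
```

>>> step_arm(targets="0.6 0 0 0 0 0 0; 0.6 0 0 0 0 0 0; 0.6 0 0 0 0 0 0; 0.6 0 0 0 0 0 0; 0.6 0 0 0.03 0 0 0; 0.6 0 0 0.08 0 0 0; 0.6 0 0 0.14 0 0 0; 0.6 0 0 0.2 0 0 0; 0.6 0 0 0.22 0 0 0; 0.6 0 0 0.22 0 0 0")

```text
clock: 16.2
eef_pos: [0.4464, -0.3152, 0.1312]
tool_rot: [-0.144, 0.99, -0.003, 0.003]
ft_force: [0.5, -0.2, 0.1]
grip_width: 0.0681
grasp_force: 0.0
```

>>> step_arm(targets="1 0.01 0.07 0 0 0 0; 1 0.02 0.15 0 0 0 0; 1 0.03 0.23 0 0 0 0; 1 0.04 0.31 0 0 0 0; 1 0.05 0.39 0 0 0 0; 1 0.06 0.47 0 0 0 0; 1 0.07 0.55 0 0 0 0; 1 0.08 0.63 0 0 0 0; 1 0.09 0.71 0 0 0 0; 1 0.1 0.77 0 0 0 0")

```text
clock: 17.03
eef_pos: [0.4928, 0.0742, 0.1259]
tool_rot: [-0.145, 0.989, 0.0, -0.001]
ft_force: [0.8, -0.8, -0.3]
grip_width: 0.0859
grasp_force: 0.0
```

>>> step_arm(targets="1 0.01 0.08 0 0 0 0; 1 0.015 0.14 0 0 0 0; 1 0.015 0.14 0 0 0 0; 1 0.015 0.14 0 0 0 0; 1 0.015 0.14 0 0 0 0")

```text
clock: 17.45
eef_pos: [0.5005, 0.1408, 0.1262]
tool_rot: [-0.145, 0.989, -0.0, -0.002]
ft_force: [1.2, -0.1, -0.0]
grip_width: 0.0858
grasp_force: 0.0
```

```bash
python3 - <<'E'
from h import *
im=snap("top","t4.png"); sd=snap("side","s4.png")
out=np.zeros((480,760,3),np.uint8); out[:360,:360]=cv2.resize(im[190:370,430:610],None,fx=2,fy=2); out[:,360:]=cv2.resize(sd[100:340,240:440],None,fx=2,fy=2)
cv2.imwrite("pics/c4.png",out[:,:,::-1]); print(bot.get_obs()["eef_pos"])
E
```

```text
[0.50099297 0.14002486 0.12695644]
```

View pics/c4.png

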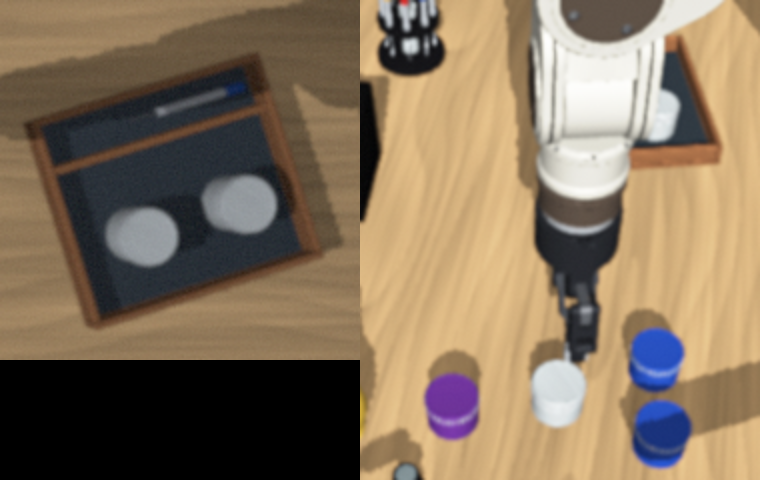

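Both lighter tins stand upright in the bay (crop (145,236) and (245,204)), and the gripper is over the third silver tin (crop (557,392)) with the purple and blue ones clear of it. Grasp it.

>>> step_arm(targets="1 0.008 0.023 0 0 0 0; 1 0.008 0.023 0 0 0 0; 1 0.008 0.023 -0.04 0 0 0; 1 0.008 0.023 -0.1 0 0 0; 1 0.008 0.023 -0.16 0 0 0; 1 0.008 0.023 -0.21 0 0 0; 1 0.008 0.023 -0.23 0 0 0; 1 0.008 0.023 -0.238 0 0 0; 1 0.008 0.023 -0.238 0 0 0; 1 0.008 0.023 -0.238 0 0 0")

```text
clock: 18.38
eef_pos: [0.5069, 0.1531, 0.0101]
tool_rot: [-0.144, 0.99, 0.0, 0.001]
ft_force: [0.5, -0.4, -1.0]
grip_width: 0.0855
grasp_force: 0.0
```

>>> step_arm(targets="-1 0 0 0 0 0 0; -1 0 0 0 0 0 0; -1 0 0 0 0 0 0; -1 0 0 0 0 0 0; -1 0 0 0 0 0 0; -1 0 0 0 0 0 0")

```text
clock: 18.88
eef_pos: [0.5073, 0.1529, 0.0109]
tool_rot: [-0.144, 0.99, -0.0, 0.002]
ft_force: [-0.8, -0.8, 5.0]
grip_width: 0.0566
grasp_force: 64.4
```

>>> step_arm(targets="-1 0 0 0.02 0 0 0; -1 0 0 0.06 0 0 0; -1 0 0 0.12 0 0 0; -1 0 0 0.18 0 0 0; -1 0 0 0.24 0 0 0; -1 0 0 0.3 0 0 0; -1 0 0 0.34 0 0 0; -1 0 0 0.34 0 0 0; -1 0 0 0.34 0 0 0; -1 0 0 0.34 0 0 0")

```text
clock: 19.72
eef_pos: [0.5043, 0.1525, 0.1772]
tool_rot: [-0.144, 0.99, -0.0, -0.002]
ft_force: [-1.0, -0.6, -4.1]
grip_width: 0.0568
grasp_force: 65.4
```

```bash
python3 w.py
```

```text
20.0167 [0.50498931 0.15263605 0.17753203] [ 3.95279878e-03  2.96286447e-01 -4.54124505e+00] [0.40225591 0.35213639 0.7303357 ] 0.05659111403304891
```

It weighs about 4.5 N (0.46 kg), so this is the steel tin. I'll carry it over the dish.

```bash
python3 - <<'E'
from h import *
print(onz("top",167.7,277.6,.022),onz("side",322.2,391.2,.014), proj("side",[.502,.358,.024]))
E
```

```text
[0.5023014  0.35901885 0.022     ] [0.50163126 0.35729623 0.014     ] [322.04939292 389.51456611]
```

>>> step_arm(targets="-1 0 0.04 0 0 0 0; -1 0 0.09 0 0 0 0; -1 0 0.15 0 0 0 0; -1 0 0.21 0 0 0 0; -1 0 0.27 0 0 0 0; -1 0 0.33 0 0 0 0; -1 0 0.37 0 0 0 0; -1 0 0.4 0 0 0 0; -1 0 0.4 0 0 0 0; -1 0 0.4 0 0 0 0")

```text
clock: 20.85
eef_pos: [0.5052, 0.3534, 0.1777]
tool_rot: [-0.145, 0.989, -0.001, -0.001]
ft_force: [0.4, -0.3, -3.8]
grip_width: 0.0567
grasp_force: 65.9
```

>>> step_arm(targets="-1 -0.006 0.01 0 0 0 0; -1 -0.006 0.01 0 0 0 0; -1 -0.006 0.01 0 0 0 0; -1 -0.006 0.01 0 0 0 0; -1 -0.006 0.01 0 0 0 0; -1 -0.006 0.01 0 0 0 0; -1 -0.006 0.01 0 0 0 0; -1 -0.006 0.01 0 0 0 0")

```text
clock: 21.52
eef_pos: [0.5028, 0.3577, 0.1789]
tool_rot: [-0.144, 0.99, 0.0, 0.0]
ft_force: [0.6, 0.4, -4.3]
grip_width: 0.057
grasp_force: 65.9
```

>>> step_arm(targets="-1 0 0 0 0 0 0; -1 0 0 0 0 0 0; -1 0 0 0 0 0 0; -1 0 0 0 0 0 0; -1 0 0 0 0 0 0; -1 0 0 0 0 0 0; -1 0 0 0 0 0 0; -1 0 0 0 0 0 0")

```text
clock: 22.18
eef_pos: [0.5027, 0.3579, 0.1789]
tool_rot: [-0.144, 0.99, 0.0, 0.0]
ft_force: [0.6, 0.5, -5.3]
grip_width: 0.0567
grasp_force: 65.9
```

```bash
python3 - <<'E'
from h import *
im=snap("top","t5.png"); sd=snap("side","s5.png")
out=np.zeros((480,800,3),np.uint8); out[:,:400]=cv2.resize(im,(400,300))[:,:].repeat(1,0) if 0 else np.vstack([cv2.resize(im,(400,300)),np.zeros((180,400,3),np.uint8)]); out[:,400:]=cv2.resize(sd[210:450,180:380],None,fx=2,fy=2)
cv2.imwrite("pics/c5.png",out[:,:,::-1]); o=bot.get_obs(); print(o["eef_pos"],o["joint_vel"].round(3),o["tool_rot"])
E
```

```text
[0.50265522 0.35785194 0.17884113] [ 0.001 -0.001 -0.001  0.001  0.     0.001] [-1.44415907e-01  9.89517077e-01 -1.70907746e-05 -2.38287377e-05]
```

View pics/c5.png

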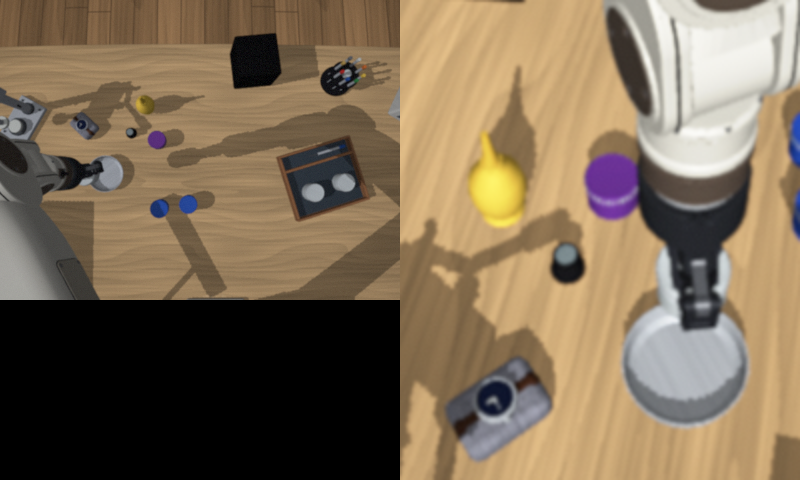

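The steel tin hangs upright and still over the dish (TCP (0.5027,0.3579), underside about 0.168 m up). The two light tins are in the bay ((313,192) and (343,183) in the small top view), and everything else is where it was. Handing in.

```bash
python3 -c "
from workcell import bot
print(bot.job_done())"
```

```text
the job is handed in; nothing more can be done
None
```

The two lighter tins (about 0.13 and 0.18 kg) are upright in the tray's main bay, the heaviest (about 0.46 kg) is held still over the dish's centre with about 14 cm of air above the rim, and the job was handed in at about 22 s.

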